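# Find the loose panel of the extraction unit and push it open

## Robot

A 6-joint arm with a two-finger parallel gripper is mounted at the origin on the work surface. World frame = base frame: x ahead of the robot, y to its left, z up, the work surface at z = 0. Lengths are in m, angles in rad, forces in N, time in s.
With the tool pointing down it reaches from about 0.275 to 0.825 m from the base axis. Payload 4.9 kg.
Tool frame: the origin (TCP) lies at the very end of the fingers, on their centre line; the grasp point (between the pads) lies behind it (pinch_z is the z of the grasp point in the tool frame, in m); z points along the fingers, y is the direction in which the jaws open and shut (so a half turn about z gives the same grasp; the last joint's range is limited). The gripper opens to 85 mm and grips with 20 to 120 N. Pads are 22 mm wide; open, the fingers measure 114 mm over their backs; the gripper's body (76 mm by 85 mm) begins 54 mm behind the grasp point. The pads swing forward as they close: fully open they stand 13 mm farther back than shut.
Start: joints at [-1.447, 0.326, -0.193, 1.052, 0, 1.437], TCP at [0.14, -0.532, 0.231] pointing down, gripper open.
Joint ranges: [-2.65, 2.65], [-0.97, 1.79], [-1.3, 1.35], [-1.93, 2.1], [-1.47, 1.37], [-3.14, 3.14]. Speed limits (rad/s): [2.57, 2.57, 3.14, 3.14, 3.14, 3.14].

## Interface

Orientations are given as a unit quaternion [w, x, y, z].
In Python, from workcell import * gives the robot as it stands.
- The arm moves only by the shell command python3 -m handwheel 'ROWS'. ROWS is JSON, a list of rows, each a list of 7 numbers: the shift along the tool's x, y, z in m, then the turn, a rotation vector about the tool's x, y, z in rad, then the opening, from 0 (shut) to 1 (fully open). In form: [[tx, ty, tz, wx, wy, wz, grip], ...]. A call has 1 to 10 rows; each row is the pose to reach, as a shift and turn from the pose commanded when the call began, along the tool's axes at that moment; what a row does not reach only later rows make up. A row lasts 1/8 s, in which the tool goes at most 62.5 mm and 10.7 degrees, less where a joint would pass 70% of its speed; a pose out of reach is approached as far as the arm can. A call with a gripper value outside its range is refused whole. The fingers move at their own pace and stop on an object; the grip force is fixed at half the most. Time passes only in rows, so rows that repeat a pose let the fingers close. It gives the time, the measured TCP pose, the force and the opening at its end, in the units of the state.
- sense(): the state, without advancing time (a new reading comes with each control period).
- snapshot(name): name is "scene" or "top" or "wrist"; returns a dict with "image" (400x640x3 uint8, red, green, blue), "range_z" (400x640 float32, m along the optical axis (not along the pixel's ray), 0 where there is no reading), "mtx" (3x3 intrinsics, pixels), "k1" (the pictures are not rectified: a ray, as slopes to the right and down, at radius r is drawn at 1 + k1 r^2 times it, then the intrinsics apply), "rvec" (rotation vector, rad) and "tvec" (3), from world to camera coordinates, as OpenCV has them; the wrist camera has in their place "tool_from_camera" (4x4, takes a point from camera to tool coordinates, whose origin is the TCP and whose axes are the flange's). Camera axes: x right, y down, z forward; pixel columns grow to the right and rows downward; lengths in m; the calibration is good to about 2 mm. A picture is of the moment at which its call begins: read the wrist's pose just before it.
- close_job(): hands the job in, once; it reports no verdict.
The state is a dict: "time": time; "qpos": joint angles; "dq": joint speeds; "joint_torque": joint torques, N m; "position": TCP position; "tool_rot": TCP orientation; "contact_force": force on the tool from outside, world axes, zero at the start; "ft_torque": the same for the moment, N m; "width": finger opening in m.
Only numpy, scipy, OpenCV 4.12 (cv2) and the standard library are available. Lean on these libraries where they do the work, as an engineer would, in place of code of your own. Each camera call takes 0.05 s, during which the arm holds its last target.

## Task

One of the four cover panels on the paint studio's downdraft unit has no filter under it, so it rocks when you press it near its front or back edge; the other three sit firm. Gently press the panels with the fingertips to find that one, then push it open, tipping it either way until it stops, so that a new filter can go in. Leave it standing open, and do not pick up or move any of the things lying around.

Things in the scene. Friction and masses are not known exactly. Their poses are not given: they have to be found in the camera images.
- unit: grey sheet-metal downdraft unit fixed on the bench, 212 mm deep, 568 mm wide, deck 92 mm high. Origin on the bench surface under the middle of the panel row; x points away from the robot to the fan box (105 mm high, behind the deck), y left along the row. Four bay openings, 112 mm along x by 102 mm along y, at 112 mm pitch along y with 10 mm walls between; each bay is 84 mm deep.
- panel1_mid (a point): centre of the top face of the leftmost (+y end of the unit) of four identical slotted aluminium cover panels, 108 mm (unit x) by 98 mm (unit y), 5 mm thick, flush with the deck. The panel turns on a spindle along the unit's y, 2.5 mm below this point; the frame turns with the panel (x away from the robot, z up when closed).
- panel1 (a joint): tilt of the leftmost (+y end of the unit) panel, rad: 0 closed, positive with its near (robot-side) edge down and far edge up, negative the other way; stops at +1.05 and -1.05. Over a filter it gives only about 0.02 rad, then sits firm; the one over the empty bay turns either way against a light friction (0.09 N m, some 2.5 N near an edge) and stays where it is left.
- panel2_mid (a point): centre of the top face of the second from the left of four identical slotted aluminium cover panels, 108 mm (unit x) by 98 mm (unit y), 5 mm thick, flush with the deck. The panel turns on a spindle along the unit's y, 2.5 mm below this point; the frame turns with the panel (x away from the robot, z up when closed).
- panel2 (a joint): tilt of the second from the left panel, rad: 0 closed, positive with its near (robot-side) edge down and far edge up, negative the other way; stops at +1.05 and -1.05. Over a filter it gives only about 0.02 rad, then sits firm; the one over the empty bay turns either way against a light friction (0.09 N m, some 2.5 N near an edge) and stays where it is left.
- panel3_mid (a point): centre of the top face of the third from the left of four identical slotted aluminium cover panels, 108 mm (unit x) by 98 mm (unit y), 5 mm thick, flush with the deck. The panel turns on a spindle along the unit's y, 2.5 mm below this point; the frame turns with the panel (x away from the robot, z up when closed).
- panel3 (a joint): tilt of the third from the left panel, rad: 0 closed, positive with its near (robot-side) edge down and far edge up, negative the other way; stops at +1.05 and -1.05. Over a filter it gives only about 0.02 rad, then sits firm; the one over the empty bay turns either way against a light friction (0.09 N m, some 2.5 N near an edge) and stays where it is left.
- panel4_mid (a point): centre of the top face of the rightmost (-y end of the unit) of four identical slotted aluminium cover panels, 108 mm (unit x) by 98 mm (unit y), 5 mm thick, flush with the deck. The panel turns on a spindle along the unit's y, 2.5 mm below this point; the frame turns with the panel (x away from the robot, z up when closed).
- panel4 (a joint): tilt of the rightmost (-y end of the unit) panel, rad: 0 closed, positive with its near (robot-side) edge down and far edge up, negative the other way; stops at +1.05 and -1.05. Over a filter it gives only about 0.02 rad, then sits firm; the one over the empty bay turns either way against a light friction (0.09 N m, some 2.5 N near an edge) and stays where it is left.
- pot_left: small red paint pot with white cap, 48 mm across, 46 mm high, on the unit's left end deck; origin at the centre of its underside. Only in the way: not to be moved.
- pot_right: small yellow paint pot with white cap, 48 mm across, 46 mm high, on the unit's right end deck; origin at the centre of its underside. Only in the way: not to be moved.
- jar_lid: white jar lid, 46 mm across, 10 mm high, lying on the deck behind the panels; origin at the centre of its underside. Only in the way: not to be moved.
- brush: paint brush, 165 mm long, 12 mm high, lying along the deck behind the panels; origin at the centre of its underside. Only in the way: not to be moved.
- tub: big blue paint tub with white cap, 110 mm across, 105 mm high, on the bench to the left; origin at the centre of its underside. Only in the way: not to be moved.
- spray_can: dark spray can, 64 mm across, 185 mm high, on the bench to the right; origin at the centre of its underside. Only in the way: not to be moved.
- sketchbook: grey sketchbook lying on the bench at the right, 150 x 210 x 18 mm; origin at the centre of its underside. Only in the way: not to be moved.
- scraper: scraper with a flat blade lying on the bench at the left near the robot; origin at the centre of its underside. Only in the way: not to be moved.

How it is judged:
By the outcome, as a careful person would: the job done as asked, in the order asked, and still so for the second after the job is handed in, with the robot touching nothing.
It also fails if it takes over 45 s, if anything falls off the work surface, if the arm or the gripper's body presses on something with over 40 N, if the wrist force passes 120 N, or if a joint passes its speed limit or range.

## Working session

There is one attempt and no reset: what is moved stays moved. The work goes in short steps, Python scripts to look and compute and a shell command to move; the robot and the scene stay as the last step left them, time stands still between calls to the robot, and variables do not carry over. Pictures are saved under pics/ and viewed, and the job is handed in when it is done.

```bash
ls; mkdir -p pics
python3 - <<'E'
from workcell import *
import cv2,numpy as np
print({k:np.round(v,3) for k,v in sense().items()})
for n in ("scene","top"):
    s=snapshot(n); cv2.imwrite(f"pics/{n}0.png",s["image"][:,:,::-1]); np.savez(f"{n}0.npz",**s)
    print(n,s["mtx"],s["k1"],s["rvec"],s["tvec"])
E
```

```text
pics
{'time': np.float64(0.0), 'qpos': array([-1.447,  0.327, -0.194,  1.052, -0.   ,  1.437]), 'dq': array([ 0.   , -0.001,  0.001, -0.002, -0.002,  0.001]), 'joint_torque': array([ 0.0000e+00, -4.4339e+01,  2.6244e+01,  1.5000e-02, -0.0000e+00,
       -0.0000e+00]), 'position': array([ 0.14 , -0.531,  0.23 ]), 'tool_rot': array([-0.001,  0.992,  0.129, -0.   ]), 'contact_force': array([0.336, 0.067, 0.228]), 'ft_torque': array([-0.035, -0.004, -0.014]), 'width': np.float64(0.086)}
scene [[427.60682818   0.         322.31638689]
 [  0.         427.60682818 198.09418369]
 [  0.           0.           1.        ]] 0.03322349964520239 [ 1.00457057  2.65231788 -0.74929913] [ 0.34999926 -0.19448182  1.5543947 ]
top [[409.83855376   0.         324.34724979]
 [  0.         409.83855376 198.36376633]
 [  0.           0.           1.        ]] -0.04095014595870097 [ 2.19923571 -2.14731323  0.09155104] [-0.00920397  0.4861948   1.32907213]
```

View pics/scene0.png

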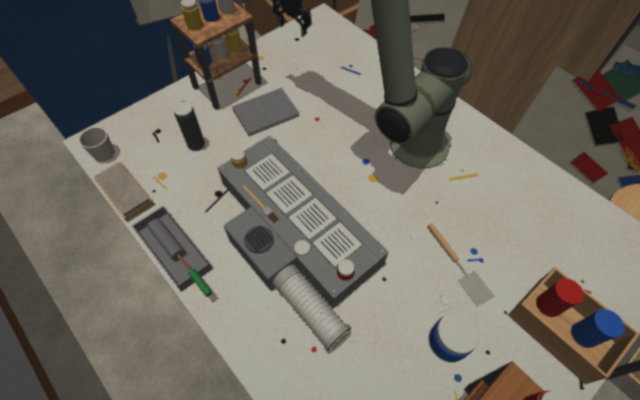

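View pics/top0.png

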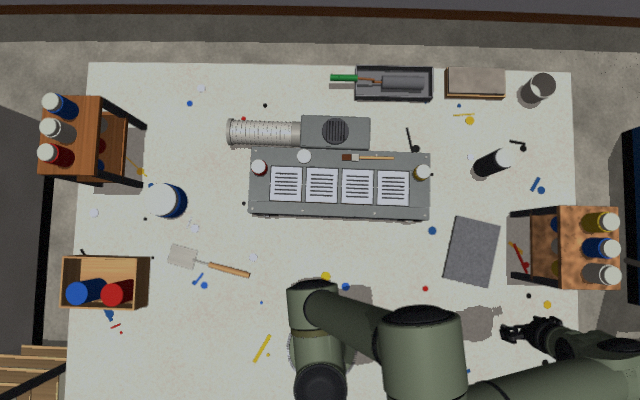

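The top view shows the four white panels at about (286,184), (322,185), (357,186) and (393,188). The pots are at (259,167) and (423,172), and the lid and brush lie behind the row. Next I'll work out the panel positions.

```bash
cat > h.py <<'E'
import cv2,numpy as np
def ray(s,uv):
    K=s["mtx"];k1=float(s["k1"])
    p=np.array([(uv[0]-K[0,2])/K[0,0],(uv[1]-K[1,2])/K[1,1]]);q=p.copy()
    for _ in range(20): q=p/(1+k1*(q@q))
    R=cv2.Rodrigues(s["rvec"])[0]; c=-R.T@s["tvec"].ravel()
    return c,R.T@np.array([q[0],q[1],1])
def plane(s,uv,z):
    c,d=ray(s,uv); return c+d*(z-c[2])/d[2]
def panels(s,z,order,roi):
    im=s["image"]; x0,y0,x1,y1=roi
    m=np.zeros(im.shape[:2],np.uint8); m[y0:y1,x0:x1]=((im.min(2)>130)[y0:y1,x0:x1])*255
    m=cv2.morphologyEx(m,cv2.MORPH_CLOSE,np.ones((3,3)))
    out=[]
    for c in cv2.findContours(m,cv2.RETR_EXTERNAL,cv2.CHAIN_APPROX_NONE)[0]:
        if cv2.contourArea(c)>400:
            W=np.array([plane(s,p,z)[:2] for p in c[:,0].astype(float)])
            r=cv2.minAreaRect((W*1000).astype(np.float32)); out.append(r)
    return out
E
python3 - <<'E'
from h import *
for n,roi in (("top",(262,160,414,210)),("scene",(240,148,368,270))):
    s=dict(np.load(n+"0.npz")); print(n)
    for r in panels(s,.092,0,roi): print(np.round(r[0],1),np.round(r[1],1),round(r[2],2))
s=dict(np.load("top0.npz"))
for n,uv,z in (("potL",(260,165),.138),("potR",(423,171),.138),("lid",(304,156),.102),("brush a",(341,157),.1),("brush b",(395,158),.1),("can",(503,157),.185)):print(n,plane(s,uv,z).round(3))
# depth check of deck
import cv2
R=cv2.Rodrigues(s["rvec"])[0]
for uv in ((304,186),(375,187),(322,206),(286,172)):
    c,d=ray(s,uv); print(uv,(c+d*s["range_z"][uv[1],uv[0]]).round(3))
E
```

```text
top
[ 518.3 -210.7] [107.2  97.3] 0.31
[520.6 -99.4] [100.3 107. ] 88.74
[523.4  68.8] [209.8 107.1] 89.0
scene
[526.2 144. ] [134.8 104.3] 89.14
[524.2  13. ] [ 97.3 104.2] 89.13
[522.3 -99.3] [ 96.6 104. ] 89.12
[ 520.5 -211.2] [ 96.9 103.6] 89.13
[342.1 -47.7] [402. 168.] 89.0
potL [0.573 0.2   0.138]
potR [ 0.566 -0.296  0.138]
lid [0.611 0.069 0.102]
brush a [ 0.611 -0.047  0.1  ]
brush b [ 0.612 -0.216  0.1  ]
can [ 0.606 -0.521  0.185]
(304, 186) [0.518 0.067 0.09 ]
(375, 187) [ 0.52  -0.156  0.087]
(322, 206) [0.456 0.009 0.088]
(286, 172) [0.561 0.125 0.09 ]
```

```bash
cat >> h.py <<'E'
from scipy.spatial.transform import Rotation as Ro
def delta(st,p,yaw=-0.016):
    q=st["tool_rot"]; R=Ro.from_quat([q[1],q[2],q[3],q[0]])
    T=Ro.from_matrix(np.array([[np.cos(yaw),np.sin(yaw),0],[np.sin(yaw),-np.cos(yaw),0],[0,0,-1.]]))
    return (R.inv().apply(np.array(p)-st["position"])).round(4),(R.inv()*T).as_rotvec().round(4)
E
python3 -c "
from workcell import *
from h import *
print(delta(sense(),(.480,-.211,.135)))"
```

```text
(array([ 0.4102, -0.2229,  0.096 ]), array([-0.0016,  0.    ,  0.2738]))
```

```bash
python3 -m handwheel '[[0.06,-0.033,0,0,0,0.1,0],[0.12,-0.065,0,0,0,0.2,0],[0.18,-0.098,0.01,0,0,0.274,0],[0.24,-0.13,0.02,0,0,0.274,0],[0.3,-0.163,0.04,0,0,0.274,0],[0.36,-0.195,0.06,0,0,0.274,0],[0.41,-0.223,0.09,0,0,0.274,0],[0.41,-0.223,0.096,0,0,0.274,0],[0.41,-0.223,0.096,0,0,0.274,0],[0.41,-0.223,0.096,0,0,0.274,0]]'
python3 -c "
from workcell import *
from h import *
st=sense();print(st['time'],st['qpos'].round(2),st['contact_force'].round(2),delta(st,(.480,-.211,.1)))
s=snapshot('top'); cv2.imwrite('pics/top1.png',s['image'][:,:,::-1])
s=snapshot('wrist'); cv2.imwrite('pics/wrist1.png',s['image'][:,:,::-1])"
```

```text
time: 1.35
position: [0.4794, -0.2118, 0.1352]
tool_rot: [0.0, 1.0, -0.008, -0.0]
contact_force: [0.4, 0.4, -0.2]
width: -0.0004
1.35 [-0.56  0.37 -0.4   0.81 -0.    2.6 ] [ 0.42  0.39 -0.18] (array([ 0.0006, -0.0009,  0.0352]), array([ 0.0001,  0.0009, -0.0001]))
```

View pics/wrist1.png

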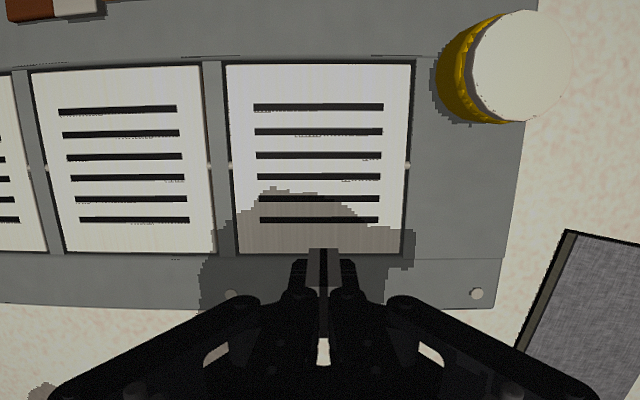

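View pics/top1.png

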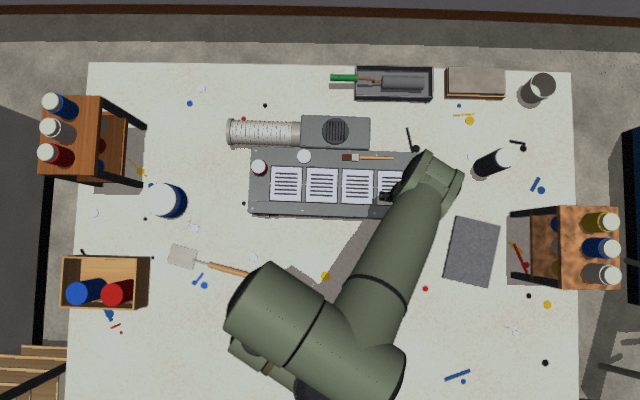

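The wrist view shows the shut fingertips at about (322,255), near panel 4's front edge (row 252). I'll cast a ray to that edge to check where it is.

```bash
python3 -c "
from workcell import *
from h import *
st=sense();s=snapshot('wrist');K=s['mtx'];k1=s['k1'];T=s['tool_from_camera']
q=st['tool_rot'];R=Ro.from_quat([q[1],q[2],q[3],q[0]]).as_matrix()
for uv in ((240,253),(402,253),(225,65),(416,65),(302,252),(344,252)):
    d=cv2.undistortPoints(np.float32([[uv]]),K,np.float32([k1,0,0,0,0]))[0,0]
    d=R@T[:3,:3]@np.array([d[0],d[1],1]);c=R@T[:3,3]+st['position']
    print(uv,(c+d*(.092-c[2])/d[2]).round(4))
"
```

```text
(240, 253) [ 0.467  -0.1613  0.092 ]
(402, 253) [ 0.4651 -0.2595  0.092 ]
(225, 65) [ 0.5736 -0.1624  0.092 ]
(416, 65) [ 0.5717 -0.2622  0.092 ]
(302, 252) [ 0.4671 -0.199   0.092 ]
(344, 252) [ 0.4666 -0.2243  0.092 ]
```

```bash
python3 -m handwheel '[[0.004,0,0.02,0,0,0,0],[0.004,0,0.035,0,0,0,0],[0.004,0,0.035,0,0,0,0],[0.004,0,0.038,0,0,0,0],[0.004,0,0.040,0,0,0,0],[0.004,0,0.042,0,0,0,0],[0.004,0,0.042,0,0,0,0]]'
python3 -m handwheel '[[0,0,0.001,0,0,0,0],[0,0,0.002,0,0,0,0],[0,0,0.003,0,0,0,0],[0,0,0.003,0,0,0,0]]'
```

```text
time: 2.38
position: [0.4838, -0.2117, 0.0933]
tool_rot: [-0.0, 1.0, -0.008, -0.0]
contact_force: [0.5, -0.3, 0.1]
width: 0.0002
time: 2.88
position: [0.4839, -0.2118, 0.0904]
tool_rot: [0.0, 1.0, -0.008, 0.0]
contact_force: [-0.9, 0.8, 2.7]
width: 0.0
```

```bash
for i in 1 ; do python3 -m handwheel '[[0,0,0.001,0,0,0,0],[0,0,0.0015,0,0,0,0],[0,0,0.0015,0,0,0,0]]'; done
```

```text
time: 3.25
position: [0.4839, -0.2118, 0.0887]
tool_rot: [0.0, 1.0, -0.008, 0.0]
contact_force: [-0.6, -0.1, 2.6]
width: 0.0001
```

```bash
python3 -m handwheel '[[0,0,0.001,0,0,0,0],[0,0,0.0015,0,0,0,0],[0,0,0.0015,0,0,0,0]]'
```

```text
time: 3.62
position: [0.4839, -0.2118, 0.0872]
tool_rot: [-0.0, 1.0, -0.008, 0.0]
contact_force: [-0.7, 0.4, 2.7]
width: -0.0001
```

Panel 4 gives under a steady 2.6 N, 3 mm past contact and still moving, so it looks like the loose one. I'll keep going a little and check in the picture.

```bash
python3 -m handwheel '[[0,0,0.002,0,0,0,0],[0,0,0.004,0,0,0,0],[0,0,0.006,0,0,0,0],[0,0,0.008,0,0,0,0],[0,0,0.008,0,0,0,0]]'
python3 -c "
from workcell import *
import cv2
s=snapshot('wrist'); cv2.imwrite('pics/wrist2.png',s['image'][:,:,::-1])"
```

```text
time: 4.25
position: [0.4834, -0.2117, 0.0789]
tool_rot: [0.0, 1.0, -0.008, -0.001]
contact_force: [0.3, 0.3, 1.1]
width: 0.0001
```

View pics/wrist2.png

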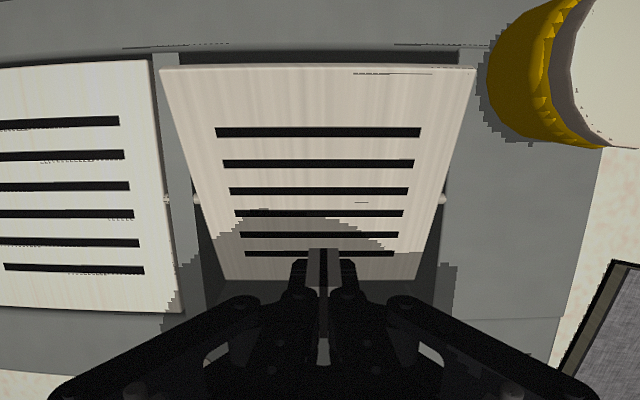

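Panel 4 is clearly tilting: its far edge is up at row 68 and its near edge is down at row 280. I'll keep pushing.

```bash
python3 -m handwheel '[[0,0,0.003,0,0,0,0],[0,0,0.006,0,0,0,0],[0,0,0.009,0,0,0,0],[0,0,0.012,0,0,0,0],[0,0,0.012,0,0,0,0]]'
python3 -m handwheel '[[0,0,0.002,0,0,0,0],[0,0,0.004,0,0,0,0],[0,0,0.006,0,0,0,0],[0,0,0.006,0,0,0,0]]'
python3 -c "
from workcell import *
import cv2
s=snapshot('wrist'); cv2.imwrite('pics/wrist3.png',s['image'][:,:,::-1])"
```

```text
time: 4.92
position: [0.4832, -0.2114, 0.0666]
tool_rot: [-0.0, 1.0, -0.008, -0.001]
contact_force: [0.2, -0.3, 0.7]
width: -0.0002
time: 5.42
position: [0.4836, -0.2117, 0.061]
tool_rot: [-0.0, 1.0, -0.008, -0.0]
contact_force: [-0.2, -0.4, 0.9]
width: -0.0001
```

View pics/wrist3.png

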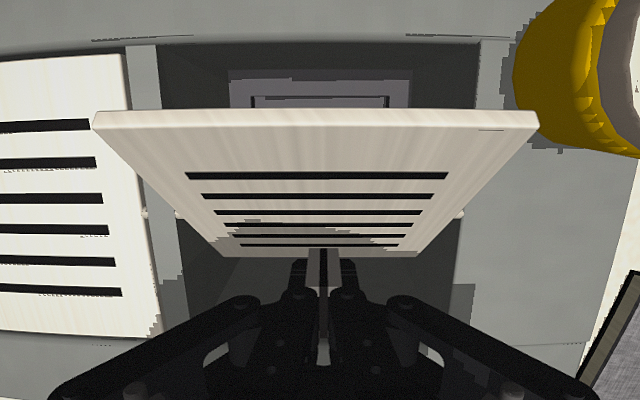

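The panel is about 45–50° open, and the empty bay is visible behind it at (320,95). I'll go on to the stop in small steps.

```bash
python3 -m handwheel '[[0,0,0.002,0,0,0,0],[0,0,0.004,0,0,0,0],[0,0,0.006,0,0,0,0],[0,0,0.008,0,0,0,0],[0,0,0.008,0,0,0,0]]'
python3 -m handwheel '[[0,0,0.001,0,0,0,0],[0,0,0.002,0,0,0,0],[0,0,0.003,0,0,0,0],[0,0,0.003,0,0,0,0]]'
```

```text
time: 6.1
position: [0.4836, -0.2116, 0.0529]
tool_rot: [-0.0, 1.0, -0.008, -0.0]
contact_force: [-0.6, 0.0, 0.7]
width: -0.0002
time: 6.6
position: [0.4838, -0.2117, 0.0502]
tool_rot: [0.0, 1.0, -0.008, -0.0]
contact_force: [-0.8, 0.0, 1.0]
width: 0.0001
```

```bash
python3 -m handwheel '[[0.001,0,0.001,0,0,0,0],[0.002,0,0.001,0,0,0,0],[0.003,0,0.001,0,0,0,0],[0.003,0,0.001,0,0,0,0]]'
python3 -c "
from workcell import *
import cv2
s=snapshot('wrist'); cv2.imwrite('pics/wrist4.png',s['image'][:,:,::-1])
s=snapshot('scene'); cv2.imwrite('pics/scene4.png',cv2.resize(s['image'][130:290,200:420,::-1],None,fx=3,fy=3))"
```

```text
time: 7.1
position: [0.4848, -0.2117, 0.0494]
tool_rot: [0.0, 1.0, -0.008, -0.002]
contact_force: [-6.9, 0.1, 9.1]
width: 0.0
```

View pics/wrist4.png

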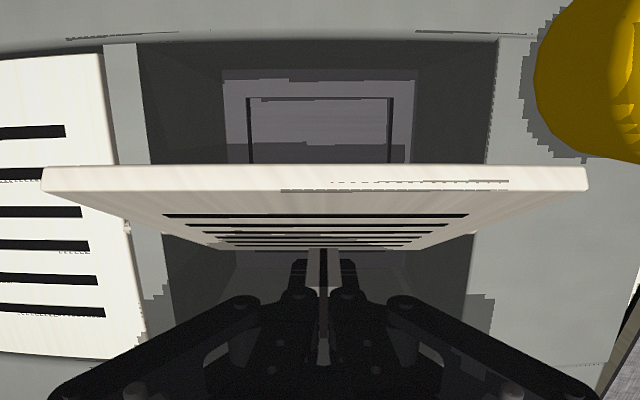

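View pics/scene4.png

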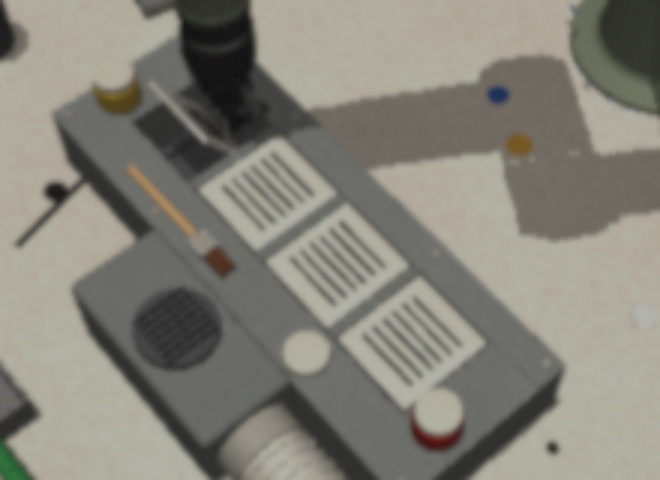

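Force jumped from about 1 N to 11 N, so the stop is reached. I'll back off the panel, raise the tool straight up, then measure the tilt.

```bash
python3 -m handwheel '[[-0.003,0,-0.001,0,0,0,0],[-0.005,0,-0.002,0,0,0,0],[-0.006,0,-0.01,0,0,0,0],[-0.006,0,-0.03,0,0,0,0],[-0.006,0,-0.06,0,0,0,0],[-0.006,0,-0.1,0,0,0,0],[-0.03,0,-0.15,0,0,0,0],[-0.09,0,-0.15,0,0,0,0],[-0.12,0,-0.15,0,0,0,0],[-0.12,0,-0.15,0,0,0,0]]'
python3 -c "
from workcell import *
from h import *
st=sense();s=snapshot('wrist'); cv2.imwrite('pics/wrist5.png',s['image'][:,:,::-1])
t=snapshot('top'); cv2.imwrite('pics/top5.png',cv2.resize(t['image'][130:230,220:450,::-1],None,fx=3,fy=3))
np.savez('w5.npz',pos=st['position'],rot=st['tool_rot'],**s)"
```

```text
time: 8.45
position: [0.3655, -0.2095, 0.2]
tool_rot: [0.0, 1.0, -0.009, 0.0]
contact_force: [0.4, 0.3, 0.7]
width: 0.0
```

View pics/wrist5.png

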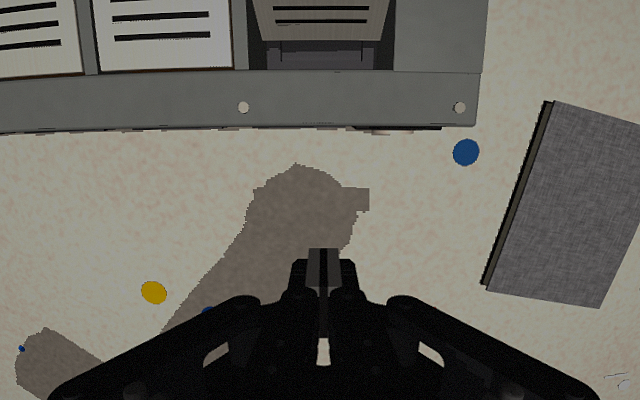

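View pics/top5.png

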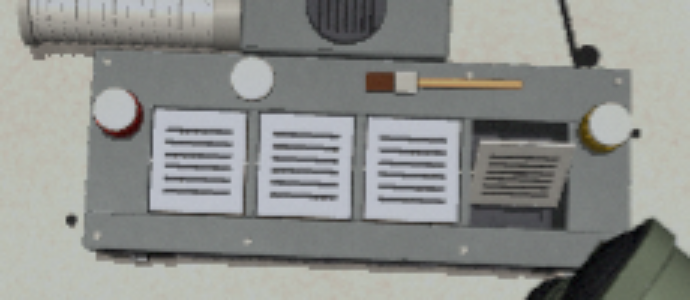

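The top view shows panel 4 standing open at about (522,173) in the crop, with the pots, lid and brush apparently unmoved. I'll fit a plane to the panel's depth points to get the tilt.

```bash
python3 -c "
from workcell import *
from h import *
t=snapshot('top');t0=dict(np.load('top0.npz'))
P=[]
for v in range(181,197):
  for u in range(384,406):
    z=float(t['range_z'][v,u])
    c,d=ray(t,(u,v)); p=c+d*z
    if z>0 and t['image'][v,u].min()>60: P.append(p)
P=np.array(P)
x=P[:,0]-.5195
from scipy.stats import linregress
m=(P[:,2]>.03)
for _ in range(4):
  r=linregress(x[m],P[m,2]); m=(abs(P[:,2]-r.slope*x-r.intercept)<.006)&(P[:,2]>.03)
print(len(P),m.sum(),np.arctan(r.slope),r.intercept, P[m][:,2].min(),P[m][:,2].max())
d=np.abs(t['image'].astype(int)-t0['image']).max(2)>40
n=[(n,int(d[b[1]:b[3],b[0]:b[2]].sum())) for n,b in dict(potL=(247,156,272,178),potR=(411,160,434,182),lid=(294,147,314,166),brush=(338,150,398,163),can=(470,145,515,182),tub=(140,175,190,222),scraper=(165,240,252,280),book=(440,212,502,290)).items()]
print(n)"
```

```text
284 272 1.0450814561849213 0.09615806971775243 0.05052343183112851 0.1284851609384472
[('potL', 0), ('potR', 1), ('lid', 0), ('brush', 0), ('can', 0), ('tub', 0), ('scraper', 0), ('book', 754)]
```

```bash
python3 -c "
from workcell import *
print(close_job())"
```

```text
the job is handed in; nothing more can be done
None
```

Panel 4, the rightmost, is the one with no filter, and it now stands open at its stop. When I pressed near its front edge it kept giving under a steady 2.6 N or so. I then pushed that edge down until the force jumped from about 1 N to 11 N, backed off, and handed the job in at about 8.5 s with the arm clear.

- **Tilt:** a plane fitted to the top camera's depth points gave 1.045 rad, against the 1.05 stop. The wrist pictures taken while pushing showed an empty bay under it.
- **Other panels:** I pressed only panel 4, because it was the first one tried and clearly loose. I did not press the other three to confirm they are firm; they look flat and closed in the final picture.
- **Things lying around:** comparing the top view before and after, the pots, lid, brush, tub, spray can and scraper show no change.
- **Sketchbook:** its area failed that check, with 754 changed pixels. I put this down to the arm and its shadow now being in that area. In the final wrist view it lies flat and the tool never came near it, but I did not measure its position.

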